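# Swing the folded warming lamp out over the onion container

### The job

Swing the warming lamp out on its two stiff joints, the shoulder on the post and the elbow, until the shade hangs centred over the rectangular container of cooked onion, and leave it standing there by itself. Move the lamp only by its arm tubes or hubs, as the shade is hot and must not be touched, and leave the container and everything else standing where it is.

Things in the scene. Friction and masses are not known exactly. Their poses are not given: they have to be found in the camera images.
- lamp_base: Steel saddle clamp and upright post (22 mm thick) of the warming lamp, fixed over the raised ledge (34 mm high) at the back of the worktop. Origin on the post's axis at worktop level. The post carries a folding arm of two level steel tubes, each 18 mm thick, both with their axis 285 mm above the worktop. Nothing of the lamp is higher than 306 mm.
- shoulder (a point): Shoulder axis of the lamp, on the post, at the level of the tubes (285 mm). Hubs of shoulder and elbow are 38 mm across. The upper arm is 200 mm from shoulder axis to elbow axis; its bare tube lies 30 to 155 mm from the shoulder axis.
- elbow (a point): Elbow axis, at the level of the tubes; a 25 mm tension knob hangs below it, down to 246 mm above the worktop. The forearm is 200 mm from elbow axis to the shade's upright axis; its bare tube lies 35 to 185 mm from the elbow axis, but the shade spreads below it from 130 mm on.
- lamp_upper (a joint): Shoulder angle q1, rad: 0 = upper arm points to the robot (world -x), positive = swung to the robot's right (-y); it points along (-cos q1, -sin q1). Stops at +-1.9, starts at 0.5 to 1.1. Stiff: turns under about 1.2 N m (11 N sideways at 110 mm), stays where left. Pushing the upper arm leaves the elbow angle as it is.
- lamp_fore (a joint): Elbow angle q2, rad: 0 = forearm square to the upper arm, bent to the right; positive folds it further, -1.571 = straight. The forearm points along (sin(q1+q2), -cos(q1+q2)). Stops at -3.97 and 0.83; starts at 0.33 to 0.63, folded to the right, back by the ledge. Turns under about 0.35 N m (3 N at 120 mm): pushing the forearm turns the elbow, the shoulder stays.
- lamp_shade: Round steel shade of the lamp, 129 mm across at its open rim, hanging on a short stem from the end of the forearm; hot, not to be touched. Origin on its upright axis, 240 mm above the worktop; its socket reaches up to 256 mm, its rim down to 162 mm. Always upright.
- onion_pan: Rectangular steel container with cooked diced onion, 109 x 177 mm over the rim, 65 mm high, standing loose in front of the lamp with its long side roughly towards the robot. Origin at the centre of its underside, its own y axis along the long side. It stands to the left, in the middle or to the right, with two round steel cups in the other two places.
- spoon_cup: Tall round steel cup, 69 mm across, 98 mm high, origin at the centre of its underside. A bystander, in one of the three places.
- sauce_cup: Small round steel cup of red sauce, 65 mm across, 42 mm high, origin at the centre of its underside. A bystander, in one of the three places.
- board: White cutting board, 215 x 300 x 18 mm, far to the left; origin under its centre. A bystander.
- lemon: Lemon, about 78 x 55 x 56 mm, lying on the cutting board. A bystander.
- scraper: Dough scraper with a wooden grip, 94 x 150 x 18 mm, lying on the cutting board. A bystander.
- salt_box: Wooden salt box with a lid, 102 x 114 x 86 mm, on the steel deck to the right. A bystander.
- spice_tin: White spice shaker, 55 mm across, 94 mm high, on the steel deck to the right. A bystander.
- tongs: Steel spring tongs, 54 x 237 x 22 mm, lying on the steel deck to the right. A bystander.

How it is judged (in metres and radians):
At the end, for the whole second after the job is handed in: The shade's upright axis is within 30 mm, measured level, of the centre of the onion container; both lamp joints are at rest; the container is within 15 mm of where it stood (horizontal distance between lamp_shade and onion_pan below 0.03 m and velocity of joint lamp_upper between -0.03 and 0.03 rad/s and velocity of joint lamp_fore between -0.03 and 0.03 rad/s and not (distance of onion_pan from where it was at the start of the episode above 0.015 m)); the robot touches nothing.
It fails at once if the robot touches the hot shade (contact force between any of the fingers, the arm and lamp_shade above 0.5 N).
It fails at once if the onion container is shifted by more than 15 mm (distance of onion_pan from where it was at the start of the episode above 0.015 m).
It fails at once if one of the two cups or another bystander is shifted by more than 20 mm (distance of any of spoon_cup, sauce_cup, board, lemon, scraper, salt_box, spice_tin, tongs from where it was at the start of the episode above 0.02 m).
It also fails if it takes over 53 s, if anything falls off the work surface, if the arm or the gripper's body presses on something with over 40 N, if the wrist force passes 120 N, or if a joint passes its speed limit or range.

### The arm

A 6-joint arm with a two-finger parallel gripper is mounted at the origin on a cart in front of the work surface, level with it; the furniture and walls round the work are solid. World frame = base frame: x ahead of the robot, y to its left, z up, the work surface at z = 0. Lengths are in mm, angles in degrees, forces in N, time in s.
With the tool pointing down it reaches from about 325 to 925 mm from the base axis. Payload 3.1 kg.
Tool frame: the origin (TCP) lies on the centre line of the jaws, within the pads' length; the fingertips stand r.tcp_to_tips ahead of it and the grasp point (between the pads) lies 3 mm ahead of it (r.tcp_to_tips is the distance from the TCP to the fingertips, in mm); z points along the fingers, y is the line along which they close (so a half turn about z gives the same grasp; the last joint's range is limited). The gripper opens to 85 mm and grips with 20 to 120 N. Pads are 22 mm wide; open, the fingers measure 114 mm over their backs; the gripper's body (76 mm by 85 mm) begins 54 mm behind the grasp point. The pads swing forward as they close: fully open they stand 13 mm farther back than shut.
Start: joints at [57.915, 12.427, 92.441, -0, 75.132, -6.429], TCP at [270.599, 563.397, 253.3] pointing down, gripper open.
Joint ranges: [-157.48, 157.48], [-44.54, 120.13], [17.64, 146.25], [-64.5, 244.5], [7.68, 150.69], [-147.95, 147.95]. Speed limits (degrees/s): [159.86, 159.86, 180, 180, 180, 180].

### API

Orientations are given as [roll, pitch, yaw] about the fixed x, y, z axes, in that order (R = Rz(yaw) Ry(pitch) Rx(roll)).
In Python, from station import r gives the robot as it stands.
- The arm moves only by the tool shift_gripper, called after "Emit:" by a JSON object that holds its "op" and its "data", one argument or row to a line. Schema: {"type":"object","properties":{"increments":{"type":"array","items":{"type":"array","items":{"type":"array","items":{"type":"number"},"minItems":5,"maxItems":5},"minItems":1,"maxItems":10},"minItems":1,"maxItems":1},"grip_force":{"type":"number"},"only":{"type":"string"},"quiet":{"type":"boolean"},"lines":{"type":"string"}},"required":["increments"],"additionalProperties":false}. increments is a list that holds a single list of rows (three levels of brackets), with 1 to 10 rows, each of 5 numbers: the finger opening in mm, then dx, dy, dz in mm, then a turn about the tool's z in degrees; each row shifts and turns the commanded pose from where the row before left it, along the tool's axes as they then stand; what a row does not reach is not made up. A row lasts 1/8 s, in which the tool goes at most 62.5 mm and 10.7 degrees, less where a joint would pass 70% of its speed; a pose out of reach is approached as far as the arm can. The fingers move at their own pace and stop on an object; grip_force is the grip in N (left out, the last holds). Time passes only in rows, so rows that do not move let the fingers close. The tool returns the time, the measured TCP pose, the force, the opening and the grip force at its end. only (a regular expression) keeps the lines of the reply that match it, lines (a string "A,B") keeps lines A to B, and quiet returns only ok. Input that does not fit is refused with a message, and nothing moves.
- r.state(): the state, without advancing time (a new reading comes with each control period).
- r.get_image(name): name is "side" or "top" or "wrist"; returns the picture (420x560x3 uint8, red, green, blue); there is no depth.
- r.calibration(name): a dict with "K" (3x3 intrinsics, pixels), "T" (4x4, takes a point from camera to world coordinates). Camera axes: x right, y down, z forward; pixel columns grow to the right and rows downward; lengths in mm; the calibration is good to about 2 mm. The wrist camera is an equidistant fisheye: a pixel r from the principal point sees the ray r / f radians off the axis. A picture is of the moment at which its call begins: read the wrist's pose just before it. calibration takes no time and is no camera call; for the wrist camera it gives the pose at the moment of the call.
- r.hand_in(): hands the job in; it is judged then, once.
The state is a dict: "clock": time; "qpos": joint angles; "qvel": joint speeds; "effort": joint torques, N m; "ee_pos": TCP position; "tool_rot": TCP orientation; "wrist_force": force on the tool from outside, world axes, zero at the start; "wrist_torque": the same for the moment, N m; "finger_gap": finger opening in mm; "grasp_force": force on a finger pad.
Only numpy, scipy, OpenCV 4.12 (cv2) and the standard library are available. Lean on these libraries where they do the work, as an engineer would, in place of code of your own. Each camera call takes 0.05 s, during which the arm holds its last target. There are 200 camera calls.

## Working session

There is one attempt and no reset: what is moved stays moved. The work goes in short steps, Python scripts to look and compute and a tool call to move; the robot and the scene stay as the last step left them, time stands still between calls to the robot, and variables do not carry over. Pictures are saved under pics/ and viewed, at most 12 in all, crops included, and the job is handed in when it is done.

```bash
ls; mkdir -p pics; python3 - <<'E'
from station import r
import cv2
for n in("top","side"):
    cv2.imwrite(f"pics/{n}0.png",r.get_image(n)[:,:,::-1]); c=r.calibration(n); print(n,c["K"].round(1).tolist(),c["T"].round(3).tolist())
s=r.state();print(s,r.tcp_to_tips)
E
```

```text
pics
station.py
top [[545.0, 0.0, 274.5], [0.0, 545.0, 212.6], [0.0, 0.0, 1.0]] [[0.028, -0.906, 0.422, -187.634], [-1.0, -0.028, 0.005, 79.811], [0.008, -0.422, -0.907, 1767.558], [0.0, 0.0, 0.0, 1.0]]
side [[507.5, 0.0, 279.9], [0.0, 507.5, 204.2], [0.0, 0.0, 1.0]] [[-0.86, -0.295, 0.417, -291.35], [-0.511, 0.489, -0.707, 1508.881], [0.005, -0.821, -0.571, 1321.841], [0.0, 0.0, 0.0, 1.0]]
{'clock': 0.1, 'qpos': array([ 5.79136367e+01,  1.24756144e+01,  9.25219028e+01,  8.25843603e-04,
        7.51309070e+01, -6.42809348e+00]), 'qvel': array([ 0.00958489, -0.07284396, -0.16378257, -0.03595198, -0.01570721,
       -0.08819576]), 'effort': array([-1.68193430e-03, -3.98079479e+01, -3.04969990e+01, -1.67551188e-04,
        4.28956948e-03,  3.36392525e-06]), 'ee_pos': array([270.22469151, 562.78818832, 252.04049999]), 'tool_rot': array([-1.79872472e+02, -1.51705739e-02,  1.54341501e+02]), 'wrist_force': array([-0.08049208, -0.33177668,  0.01991019]), 'wrist_torque': array([-0.01591295, -0.02451721,  0.03431875]), 'grasp_force': 0.0, 'finger_gap': 85.6601696800122} 22.0
```

View pics/top0.png

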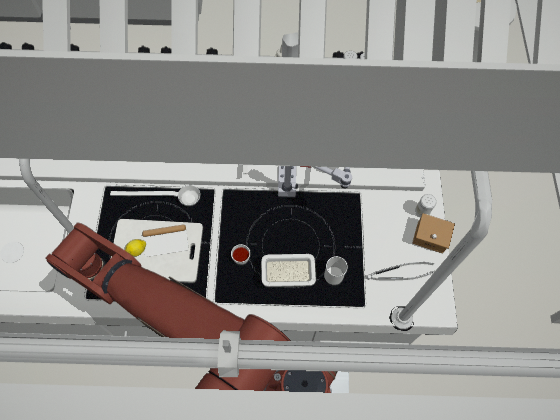

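View pics/side0.png

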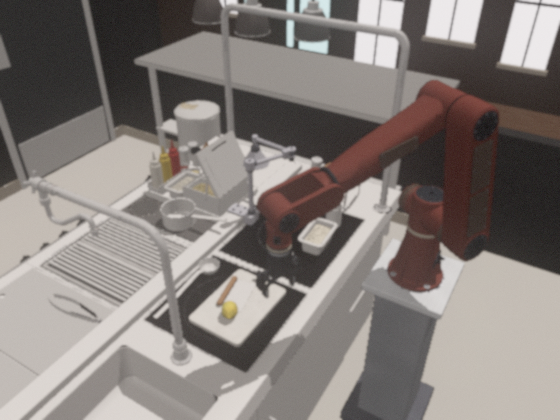

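The top view shows the pan at about (289,270), the sauce cup at (241,254), the spoon cup at (336,270), and the lamp base near (287,185). The side view shows the lamp post near (250,190). I'll enlarge both to find the lamp's joints.

```bash
python3 - <<'E'
import cv2,numpy as np
a=cv2.imread("pics/top0.png")[150:300,220:380];b=cv2.imread("pics/side0.png")[120:270,220:380]
f=lambda x:cv2.resize(x,None,fx=2.5*2,fy=2.5*2,interpolation=cv2.INTER_CUBIC)
cv2.imwrite("pics/c1.png",f(a)[:600]);cv2.imwrite("pics/c2.png",f(b)[:600])
E
```

```text
(no output)
```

View pics/c1.png

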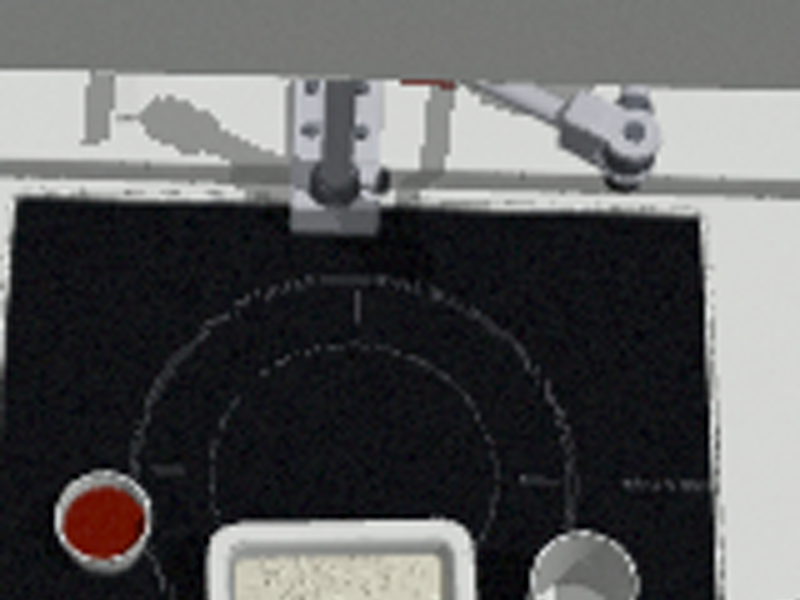

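View pics/c2.png

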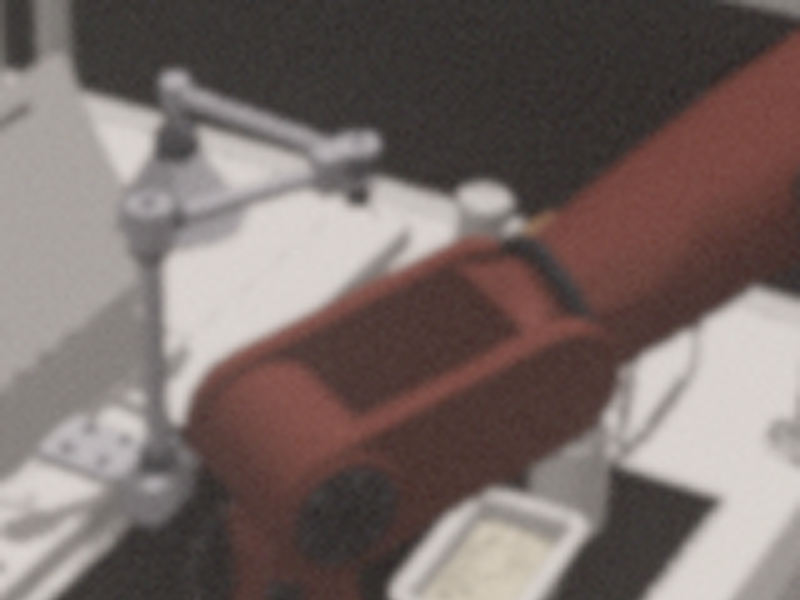

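The top crop shows the elbow hub at full-image (346.6,176.4) and the post foot at about (287,186). The side crop shows the shoulder hub at (250,160.6), the elbow at (291.6,148.4) and the forearm end at (255,135.6).

```bash
cat > h.py <<'E'
from station import r
import numpy as np,cv2
def cast(n,p,z):
    c=r.calibration(n);d=c["T"][:3,:3]@np.linalg.inv(c["K"])@[p[0],p[1],1];o=c["T"][:3,3]
    return o+d*(z-o[2])/d[2]
def proj(n,P):
    c=r.calibration(n);q=c["T"][:3,:3].T@(np.array(P)-c["T"][:3,3]);q=c["K"]@q;return q[:2]/q[2]
E
python3 - <<'E'
from h import *
np.set_printoptions(precision=1,suppress=True)
print("elbow top",cast("top",(346.6,176.4),304)," side",cast("side",(291.6,148.4),304))
print("shoulder side",cast("side",(250,160.6),304)); print("post foot top",cast("top",(287,187),34))
print("fore end side",cast("side",(255,135.6),296))
im=cv2.imread("pics/top0.png")
hsv=cv2.cvtColor(im,cv2.COLOR_BGR2HSV)
m=(hsv[...,2]>110).astype(np.uint8);m[:235]=0;m[305:]=0;m[:,:255]=0;m[:,320:]=0
cs,_=cv2.findContours(m,cv2.RETR_EXTERNAL,cv2.CHAIN_APPROX_NONE)
c=max(cs,key=cv2.contourArea)
P=np.array([cast("top",p,63)[:2] for p in c[:,0]],np.float32)
print("pan rim",cv2.minAreaRect(P),cv2.boundingRect(c))
# food centre check
for n,p in(("sauce",(240.8,254)),("spoon",(336.5,264))): print(n,cast("top",p,42 if n=="sauce" else 98))
E
```

```text
elbow top [ 622.9 -129.9  304. ]  side [ 617.8 -126.3  304. ]
shoulder side [710.   48.4 304. ]
post foot top [722.2  46.6  34. ]
fore end side [ 820.2 -157.3  296. ]
pan rim ((401.5291748046875, 38.57867431640625), (110.72821807861328, 177.03712463378906), 3.1653852462768555) (261, 254, 55, 33)
sauce [458.4 197.9  42. ]
spoon [ 412.3 -117.5   98. ]
```

```bash
python3 - <<'E'
from h import *
np.set_printoptions(precision=1,suppress=True)
for p in((200,163),(346,167),(430,170),(300,55)):
  for z in(400,600,800,1000): 
    P=cast("top",p,z);print(p,P,proj("side",P))
im=cv2.imread("pics/side0.png")[0:260,100:480];cv2.imwrite("pics/s3.png",cv2.resize(im,None,fx=2.1,fy=2.1))
E
```

```text
(200, 163) [600.3 306.1 400. ] [234.5 176.7]
(200, 163) [485.1 273.  600. ] [267.4 128.2]
(200, 163) [369.9 239.9 800. ] [306.6  70.5]
(200, 163) [ 254.6  206.8 1000. ] [353.9   0.8]
(346, 167) [ 600.5 -115.3  400. ] [294.4 129.6]
(346, 167) [485.3 -86.8 600. ] [319.1  90.6]
(346, 167) [370.  -58.2 800. ] [349.2  43.3]
(346, 167) [ 254.7  -29.7 1000. ] [386.5 -15.6]
(430, 170) [ 598.3 -357.1  400. ] [322.  108.4]
(430, 170) [ 483.4 -293.2  600. ] [343.3  73.5]
(430, 170) [ 368.4 -229.3  800. ] [369.5  30.6]
(430, 170) [ 253.5 -165.4 1000. ] [402.6 -23.5]
(300, 55) [1007.8   20.5  400. ] [193.5 119.3]
(300, 55) [833.   29.2 600. ] [223.5  82.2]
(300, 55) [658.1  37.9 800. ] [260.2  37. ]
(300, 55) [ 483.3   46.5 1000. ] [306.1 -19.7]
```

View pics/s3.png

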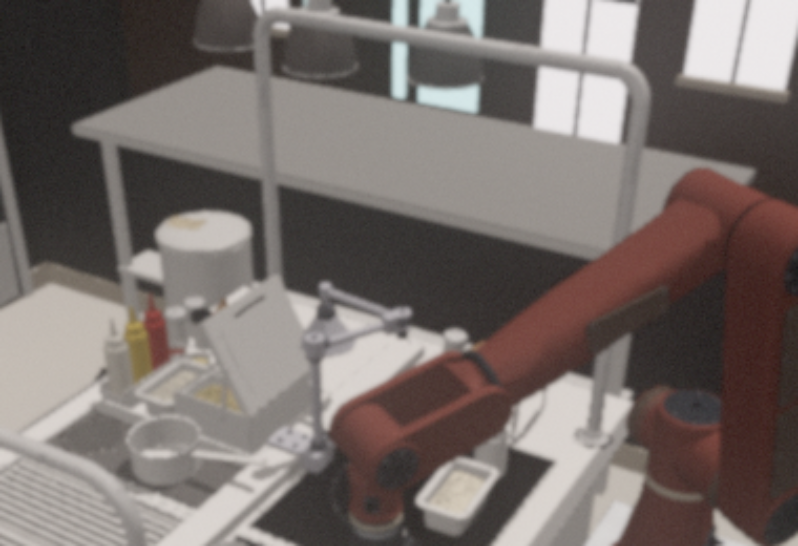

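The grey hood in the top view doesn't match the edge of the back table, so it sits high (about 1 m or more) and is out of the way. My estimates:

| Item | Estimate |
|---|---|
| Shoulder | about (711,48) |
| q1 | about 1.09 |
| q2 | about 0.33 |
| Pan | (401.5,38.6) |

Plan: straddle the upper arm and swing q1 to about -0.65, then turn the elbow slightly.

Emit:
{"op": "shift_gripper", "data": {
  "increments": [
    [[50,0,0,-11,10.2],[50,0,0,-11,10.2],[50,0,0,-11,10.2],[50,0,0,-11,10.2],[50,0,0,-11,10.2],[50,0,0,-11,10.2],[50,0,0,-11,10.2],[50,0,0,-11,10.2],[50,0,0,-11,10.2]]
  ]
}}

```text
clock: 1.23
ee_pos: [270.4, 563.1, 351.8]
tool_rot: [-180.0, 0.1, 62.2]
wrist_force: [0.3, 0.0, 0.4]
finger_gap: 49.7
grasp_force: 0.0
```

Emit:
{"op": "shift_gripper", "data": {
  "increments": [
    [[50,-26,45,0,0],[50,-26,45,0,0],[50,-26,45,0,0],[50,-26,45,0,0],[50,-26,45,0,0],[50,-26,45,0,0],[50,-26,45,0,0],[50,-26,45,0,0],[50,-26,45,0,0],[50,-26,45,0,0]]
  ]
}}

```text
clock: 2.48
ee_pos: [550.4, 123.7, 351.7]
tool_rot: [-180.0, 0.0, 62.5]
wrist_force: [0.5, 0.1, -0.0]
finger_gap: 50.3
grasp_force: 0.0
```

Emit:
{"op": "shift_gripper", "data": {
  "increments": [
    [[50,-25.5,44.4,0,0],[50,-25.5,44.4,0,0],[50,-25.5,44.4,0,0],[50,-25.5,44.4,0,0],[50,0,0,0,0],[50,0,0,0,0]]
  ]
}}

```text
clock: 3.22
ee_pos: [660.1, -47.0, 351.3]
tool_rot: [-179.9, 0.0, 62.5]
wrist_force: [-0.6, 0.9, -0.2]
finger_gap: 50.1
grasp_force: 0.0
```

```bash
python3 - <<'E'
from h import *
c=r.calibration("wrist");cv2.imwrite("pics/w1.png",r.get_image("wrist")[:,:,::-1]);print(c["K"].tolist(),c["T"].round(3).tolist())
E
```

```text
[[325.19226210127806, 0.0, 277.9584728092113], [0.0, 325.19226210127806, 202.98934481004346], [0.0, 0.0, 1.0]] [[0.887, -0.445, -0.122, 690.407], [-0.461, -0.857, -0.23, 10.352], [-0.002, 0.26, -0.966, 471.885], [0.0, 0.0, 0.0, 1.0]]
```

View pics/w1.png

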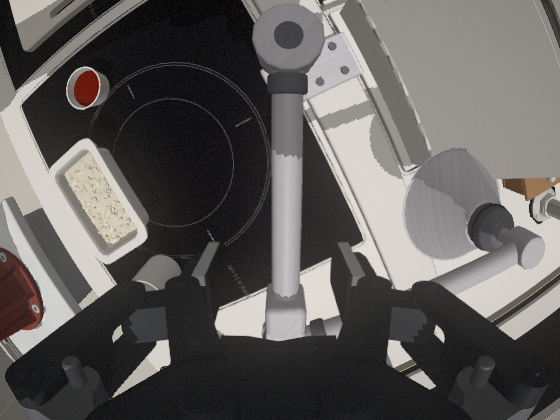

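The wrist view shows the shoulder hub at (289,35), the tube running down to about (285,285) nearly midway between the fingertips, and the forearm end cap at (528,248). I'll refine the pivot and angles from these.

```bash
cat >> h.py <<'E'
def wcast(p,z,c=None):
    c=c or r.calibration("wrist");K=c["K"];v=np.array([p[0]-K[0,2],p[1]-K[1,2]]);n=np.linalg.norm(v);t=n/K[0,0]
    d=c["T"][:3,:3]@np.array([*(v/n*np.sin(t)),np.cos(t)]);o=c["T"][:3,3];return o+d*(z-o[2])/d[2]
E
python3 - <<'E'
from h import *
np.set_printoptions(precision=1,suppress=True)
for p,z in(((289,35),305),((287,160),285),((285.5,280),285),((528,248),294)): print(p,wcast(p,z))
im=r.get_image("wrist");c=r.calibration("wrist")
m=cv2.inRange(cv2.cvtColor(im,cv2.COLOR_RGB2HSV),(8,15,120),(35,120,255)); 
mm=np.zeros_like(m);mm[140:260,45:150]=m[140:260,45:150]
ps=np.argwhere(mm)[:,::-1];h=cv2.convexHull(cv2.morphologyEx(mm,cv2.MORPH_OPEN,np.ones((3,3))).nonzero() and np.array(ps,np.int32))
P=np.array([wcast(p[0],45,c)[:2] for p in h],np.float32);print("food",cv2.minAreaRect(P))
E
```

```text
(289, 35) [714.9  47.1 305. ]
(287, 160) [683.3 -13.1 285. ]
(285.5, 280) [647.2 -81.9 285. ]
(528, 248) [ 819.4 -149.6  294. ]
food ((363.0662841796875, 44.11579132080078), (162.5393524169922, 198.39932250976562), 1.74626886844635)
```

Emit:
{"op": "shift_gripper", "data": {
  "increments": [
    [[50,0,5,0,0],[50,0,0,20,0],[50,0,0,20,0],[50,0,0,23,0],[26,0,0,0,0],[26,0,0,0,0],[26,0,0,0,0],[26,0,0,0,0]]
  ],
  "grip_force": 20
}}

```text
clock: 4.32
ee_pos: [665.6, -49.6, 290.6]
tool_rot: [179.9, -0.0, 62.5]
wrist_force: [-0.4, 1.1, -0.2]
finger_gap: 26.0
grasp_force: 0.0
```

Emit:
{"op": "shift_gripper", "data": {
  "increments": [
    [[26,0.1,-4,0,2],[26,0.4,-9.4,0,5],[26,0.4,-9.4,0,5],[26,0.4,-9.4,0,5]]
  ]
}}

```text
clock: 4.82
ee_pos: [642.3, -33.2, 290.0]
tool_rot: [179.3, -0.2, 45.3]
wrist_force: [10.0, -5.5, -4.7]
finger_gap: 26.0
grasp_force: 5.8
```

Emit:
{"op": "shift_gripper", "data": {
  "increments": [
    [[26,0.4,-9.4,0,5],[26,0.4,-9.4,0,5],[26,0.4,-9.4,0,5],[26,0.4,-9.4,0,5],[26,0.4,-9.4,0,5],[26,0.4,-9.4,0,5],[26,0.4,-9.4,0,5],[26,0.4,-9.4,0,5],[26,0.4,-9.4,0,5],[26,0.4,-9.4,0,5]]
  ]
}}

```text
clock: 6.08
ee_pos: [606.8, 49.7, 289.8]
tool_rot: [179.4, -0.0, -4.8]
wrist_force: [-0.8, -11.4, 0.5]
finger_gap: 26.3
grasp_force: 6.0
```

Emit:
{"op": "shift_gripper", "data": {
  "increments": [
    [[26,0.4,-9.4,0,5],[26,0.4,-9.4,0,5],[26,0.4,-9.4,0,5],[26,0.4,-9.4,0,5],[26,0.3,-7,0,4],[26,0,0,0,0],[26,0,0,0,0]]
  ]
}}

```text
clock: 6.95
ee_pos: [617.5, 94.5, 289.7]
tool_rot: [179.6, 0.1, -28.5]
wrist_force: [-5.7, -6.2, 3.1]
finger_gap: 25.9
grasp_force: 4.0
```

```bash
python3 - <<'E'
from h import *
print(r.state()["qpos"].round(1));cv2.imwrite("pics/w2.png",r.get_image("wrist")[:,:,::-1])
cv2.imwrite("pics/top2.png",r.get_image("top")[:,:,::-1])
E
```

```text
[  2.4  11.1  90.1  -0.3  79.1 121. ]
```

View pics/w2.png

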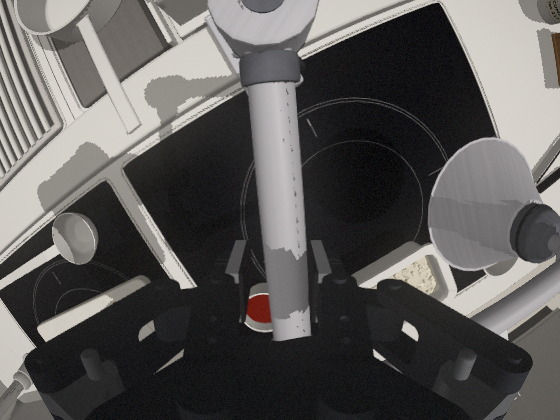

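The wrist view shows the tube resting against the right finger, with its axis from about (274,110) to (288,250), and the shade swung round to about (500,215). I'll measure q1.

```bash
python3 - <<'E'
from h import *
a=wcast((274,110),285);b=wcast((287.5,250),285);d=a-b;print(a,b,np.arctan2(d[1],d[0]),[np.arctan2(47-q[1],714-q[0]) for q in(a,b)])
E
```

```text
[678.0768874   62.35342438 285.        ] [625.44578684  84.72564882 285.        ] -0.401935126888194 [np.float64(-0.40389902948190903), np.float64(-0.40273220461487813)]
```

Emit:
{"op": "shift_gripper", "data": {
  "increments": [
    [[26,0,-8.8,0,3.2],[26,0.2,-8.8,0,3.2],[26,0.4,-8.8,0,3.2],[26,0,0,0,0],[26,0,0,0,0],[50,0,0,0,0],[50,0,0,0,0],[50,0,0,0,0]]
  ]
}}

```text
clock: 8.05
ee_pos: [633.9, 119.5, 289.4]
tool_rot: [-180.0, -0.0, -38.1]
wrist_force: [0.5, -0.3, -0.7]
finger_gap: 50.0
grasp_force: 0.0
```

```bash
python3 - <<'E'
from h import *
c=r.calibration("wrist");im=r.get_image("wrist");cv2.imwrite("pics/w3.png",im[:,:,::-1])
g=cv2.cvtColor(im,cv2.COLOR_RGB2GRAY).astype(float)
for v in(110,140,170,200,230):
    row=np.diff(cv2.GaussianBlur(g,(3,3),0)[v,225:330]);l=225+row[:50].argmax();h=225+50+row[50:].argmin();u=(l+h)/2+.5
    q=wcast((u,v),285,c);print(v,l,h,q.round(1),np.arctan2(47-q[1],714-q[0]).round(3))
print(c["T"].round(3).tolist())
E
```

```text
110 272 320 [683.3  71.  285. ] -0.663
140 272 320 [674.1  78.  285. ] -0.662
170 273 319 [664.9  85.2 285. ] -0.66
200 273 318 [655.4  92.6 285. ] -0.662
230 273 317 [645.4 100.4 285. ] -0.662
[[-0.616, -0.761, -0.204, 685.245], [-0.787, 0.595, 0.16, 78.32], [-0.0, 0.259, -0.966, 409.904], [0.0, 0.0, 0.0, 1.0]]
```

View pics/w3.png

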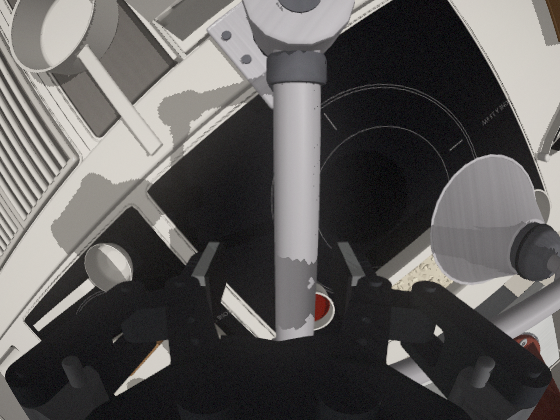

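q1 settled at -0.662, which puts the elbow at about (556,170). Next I lift and go over the forearm.

Emit:
{"op": "shift_gripper", "data": {
  "increments": [
    [[50,0,0,-21,0],[50,0,0,-21,0],[50,0,0,-21,0],[50,0,0,0,-10.2],[50,0,0,0,-10.2],[50,0,0,0,-10.2],[50,0,0,0,-10.2],[50,0,0,0,-10.2],[50,0,0,0,-10.2],[50,0,0,0,-10.2]]
  ]
}}

```text
clock: 9.35
ee_pos: [634.2, 119.3, 354.4]
tool_rot: [179.9, -0.1, 33.7]
wrist_force: [-0.3, -0.4, 0.5]
finger_gap: 49.9
grasp_force: 0.0
```

Emit:
{"op": "shift_gripper", "data": {
  "increments": [
    [[50,0,0,0,-10.2],[50,0,0,0,-10.2],[50,0,0,0,-10.2],[50,0,0,0,-10.2],[50,-24.3,-29.6,0,0],[50,-24.3,-29.6,0,0],[50,-24.3,-29.6,0,0],[50,0,0,0,0],[50,0,0,0,0]]
  ]
}}

```text
clock: 10.48
ee_pos: [529.3, 73.5, 354.0]
tool_rot: [179.8, -0.1, 74.1]
wrist_force: [0.4, 0.4, 0.8]
finger_gap: 50.0
grasp_force: 0.0
```

```bash
python3 - <<'E'
from h import *
c=r.calibration("wrist");cv2.imwrite("pics/w4.png",r.get_image("wrist")[:,:,::-1]);print(c["T"].round(3).tolist())
E
```

```text
[[0.962, -0.265, -0.068, 546.606], [-0.273, -0.929, -0.25, 135.864], [0.003, 0.259, -0.966, 474.581], [0.0, 0.0, 0.0, 1.0]]
```

View pics/w4.png

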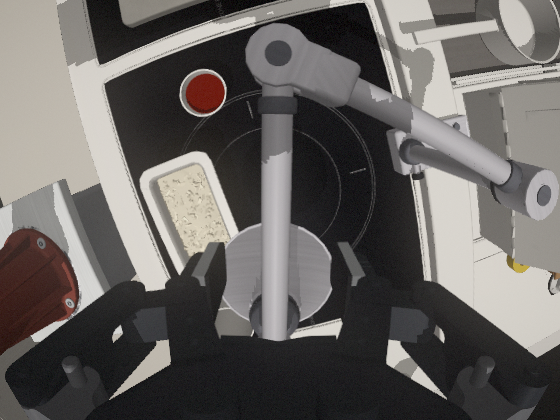

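The forearm tube runs from the elbow hub at (278,52) down to about (275,250), centred between the fingers. The shade socket sits lower, at about (273,315).

```bash
python3 - <<'E'
from h import *
np.set_printoptions(precision=1,suppress=True)
e=wcast((278,52),304);a=wcast((277.5,130),285);b=wcast((275.5,250),285);print("elbow",e,a,b,np.degrees(np.arctan2(*(b-a)[1::-1])))
s=wcast((540.5,196),304);print("shoulder",s)
# pan rim corners from the top view again
im=r.get_image("top")[:,:,::-1];hsv=cv2.cvtColor(im,cv2.COLOR_BGR2HSV)
c=r.calibration("wrist");w=cv2.cvtColor(r.get_image("wrist"),cv2.COLOR_RGB2HSV)
m=(w[...,2]>110).astype(np.uint8);m[:148]=0;m[:,:135]=0;m[252:]=0;m[:,225:]=0
P=np.array([wcast(p,64,c)[:2] for p in((142,180),(207,152))]);print("pan far corners",P)
E
```

```text
elbow [556.8 169.4 304. ] [545.1 129.1 285. ] [523.5  57.9 285. ] -106.83610323904018
shoulder [712.4  46.7 304. ]
pan far corners [[348.4 111.7]
 [448.5 119.9]]
```

Emit:
{"op": "shift_gripper", "data": {
  "increments": [
    [[50,0,0,22,0],[50,0,0,22,0],[50,0,0,20,0],[26,0,0,0,0],[26,0,0,0,0],[26,0,0,0,0],[26,0,0,0,0]]
  ],
  "grip_force": 20
}}

```text
clock: 11.5
ee_pos: [528.9, 73.4, 289.3]
tool_rot: [179.9, -0.0, 74.1]
wrist_force: [0.7, -0.5, 0.1]
finger_gap: 26.0
grasp_force: 0.0
```

Emit:
{"op": "shift_gripper", "data": {
  "increments": [
    [[26,0.2,-4.4,0,2.5],[26,0.4,-8.7,0,5],[26,0.4,-8.7,0,5],[26,0.4,-8.7,0,5],[26,0.4,-8.7,0,5],[26,0.4,-8.7,0,5],[26,0.4,-8.7,0,5],[26,0.1,-3.5,0,2],[26,0,0,0,0],[26,0,0,0,0]]
  ]
}}

```text
clock: 12.75
ee_pos: [479.5, 105.8, 289.0]
tool_rot: [179.9, -0.1, 39.7]
wrist_force: [2.4, -0.9, -0.2]
finger_gap: 26.2
grasp_force: 1.0
```

```bash
python3 - <<'E'
from h import *
c=r.calibration("wrist");im=r.get_image("wrist");cv2.imwrite("pics/w5.png",im[:,:,::-1])
E
```

```text
(no output)
```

View pics/w5.png

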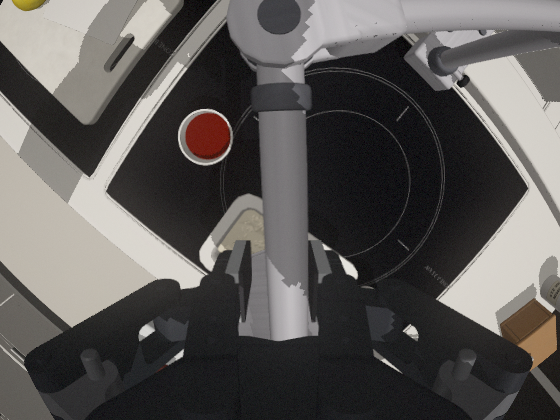

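The shade is now over the pan. The tube axis runs from about (282.5,120) to (287,235), resting against the right finger. I'll measure it.

```bash
python3 - <<'E'
from h import *
np.set_printoptions(precision=1,suppress=True)
c=r.calibration("wrist");im=r.get_image("wrist");g=cv2.GaussianBlur(cv2.cvtColor(im,cv2.COLOR_RGB2GRAY),(3,3),0).astype(float)
e=np.array([556.5,169.5]);print("elbow",wcast((279,14),304,c))
for v in(120,140,160,180):
    row=np.diff(g[v,235:325]);l=235+row[:45].argmax();h=280+row[45:].argmin();q=wcast(((l+h)/2+.5,v),285,c)[:2];d=(q-e)/np.linalg.norm(q-e)
    print(l,h,q,np.degrees(np.arctan2(d[1],d[0])),"shade",e+200*d)
E
```

```text
elbow [556.7 168.9 304. ]
256 305 [529.7 145.5] -138.05904485171575 shade [407.7  35.8]
259 305 [524.2 140.1] -137.69796444014784 shade [408.6  34.9]
259 306 [518.4 135. ] -137.8620385941735 shade [408.2  35.3]
260 306 [512.5 129.8] -137.97906754001158 shade [407.9  35.6]
```

The shade is about 7 mm off centre. One small nudge, then release, lift and check.

Emit:
{"op": "shift_gripper", "data": {
  "increments": [
    [[26,0,-3.5,0,0],[26,0,0,0,0],[50,0,0,0,0],[50,0,0,0,0],[50,0,0,0,0],[50,0,0,-20,0],[50,0,0,-40,0],[50,0,0,-50,0],[50,0,0,-50,0]]
  ]
}}

```text
clock: 13.98
ee_pos: [476.2, 108.9, 449.3]
tool_rot: [-179.9, 0.0, 39.7]
wrist_force: [0.3, -0.2, 0.5]
finger_gap: 50.1
grasp_force: 0.0
```

Emit:
{"op": "shift_gripper", "data": {
  "increments": [
    [[50,0,-60,0,0],[50,0,-60,0,0],[50,0,-60,0,0],[50,0,0,0,0],[50,0,0,0,0]]
  ]
}}

```text
clock: 14.6
ee_pos: [361.8, 247.3, 448.2]
tool_rot: [180.0, 0.0, 39.7]
wrist_force: [0.1, 0.9, 0.4]
finger_gap: 50.0
grasp_force: 0.0
```

```bash
python3 - <<'E'
from h import *
a=r.get_image("top")[150:310,200:400,::-1];b=r.get_image("side")[120:270,200:400,::-1]
b=cv2.resize(b,(400,300));a=cv2.resize(a,(400,300))
cv2.imwrite("pics/fin.png",np.hstack([a,b]));print(r.state()["wrist_force"])
E
```

```text
[ 0.03201464 -0.18409187 -0.57519316]
```

View pics/fin.png

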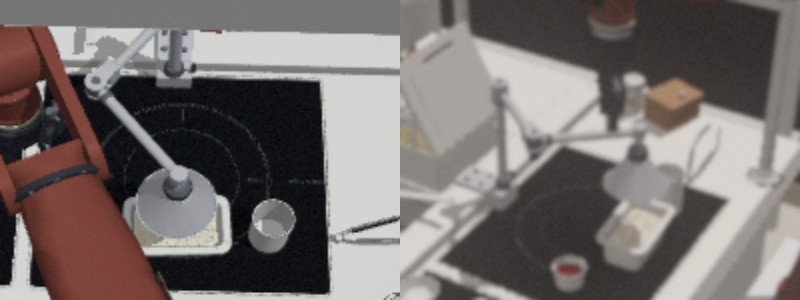

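The final view shows the shade over the pan with the robot clear of everything. The forearm end is at top-image (290.5,242), so I'll check that position and hand in.

```bash
python3 - <<'E'
from h import *
p=cast("top",(290,242),296);print(p)
if np.hypot(p[0]-401.5,p[1]-38.6)<18: print(r.hand_in())
E
```

```text
[404.72958877  39.6860315  296.        ]
the job is handed in; nothing more can be done
None
```

The lamp shade now hangs about 3–4 mm from the centre of the onion container by the last top-camera view, the robot is clear of everything, and the job was handed in at about 15 s (no verdict was returned).

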